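# Clamp an earthenware dish in the shaking cradle with the slack taken up

## Robot

A 6-joint arm with a two-finger parallel gripper is mounted at the origin on the work surface. World frame = base frame: x ahead of the robot, y to its left, z up, the work surface at z = 0. Lengths are in m, angles in degrees, forces in N, time in s.
With the tool pointing down it reaches from about 0.325 to 0.775 m from the base axis. Payload 5.5 kg.
Tool frame: the origin (TCP) lies at the centre of the arm's flange, where the gripper is bolted on; the fingertips stand 182 mm ahead of it and the grasp point (between the pads) lies 163 mm ahead of it; z points along the fingers, y is the direction in which the jaws open and shut (so a half turn about z gives the same grasp; the last joint's range is limited). The gripper opens to 88 mm and grips with 3 to 60 N. Pads are 20 mm wide; open, the fingers measure 115 mm over their backs; the gripper's body (75 mm by 178 mm) begins 61 mm behind the grasp point.
Start: joints at [60.12, 5.22, 70.514, -0, 104.267, -3.249], TCP at [0.269, 0.536, 0.405] pointing down, gripper open.
Joint ranges: [-164.24, 164.24], [-49.07, 125.15], [9.68, 141.18], [-86.29, 266.29], [3.28, 154.24], [-151.56, 151.56]. Speed limits (degrees/s): [147.25, 147.25, 172.46, 180, 180, 180].

## Interface

Orientations are given as [roll, pitch, yaw] about the fixed x, y, z axes, in that order (R = Rz(yaw) Ry(pitch) Rx(roll)).
In Python, from station import r gives the robot as it stands. The module is installed in compiled form; this text tells all that it offers. Calls block until the motion is done:
- r.reach(position, orientation): joint-space move of the TCP to a pose.
- r.servo_line(position, rotation=None, speed=0.15): straight line of the TCP; rotation=None keeps the orientation; speed is the mean speed in m/s.
- r.move_joints(angles): joint-space move.
- r.let_go() and r.grab(squeeze=None): open the fingers fully, or close them until they stop; squeeze is the grip in N (None keeps the last).
- r.wait(seconds).
- r.inverse_kinematics(position, orientation): joint angles nearest the present ones, or None.
- r.sense(): the state.
- r.snapshot(name): name is "side" or "top"; returns a dict with "frame" (384x512x3 uint8, red, green, blue), "fx", "fy", "cx", "cy" (pixels), "R" (3x3) and "t" (3): a world point X has camera coordinates R X + t. Camera axes: x right, y down, z forward; pixel columns grow to the right and rows downward; lengths in m; the calibration is good to about 2 mm. A picture is of the moment at which its call begins. There is no depth.
A pose or a line that the arm cannot do raises r.IKError and nothing moves.
- r.hand_in(): hands the job in, once; it reports no verdict.
The state is a dict: "clock": time; "joints": joint angles; "joint_vel": joint speeds; "joint_torque": joint torques, N m; "tcp_pos": TCP position; "orientation": TCP orientation; "contact_force": force on the tool from outside, world axes, zero at the start; "torque": the same for the moment, N m; "opening": finger opening in m.
Only numpy, scipy, OpenCV 4.12 (cv2) and the standard library are available. Lean on these libraries where they do the work, as an engineer would, in place of code of your own. Each camera call takes 0.05 s, during which the arm holds its last target.

## Task

Back the cradle's clamp off by its grip, lift the small earthenware dish into the cradle between the V and the jaw and set it down gently. Then bring the clamp up by its grip, always closing, until the jaw has pushed the dish fully home into the V and you can feel it bear firmly but gently (about 5 to 8 N on the dish; over 15 N cracks it), and let go there, so that the clamp's slack stays taken up towards the dish and nothing will rattle. Leave the other things on the table where they are.

Things in the scene. Friction and masses are not known exactly. Their poses are not given: they have to be found in the camera images.
- cradle: Fixed shaking cradle: a grey box with a flat steel bed on top, 156 mm along its x, 316 mm along y (-153 to +163), bed 40 mm above the table, long sides open. Origin on the table under its middle; x points away from the robot (turned up to 20 degrees), z up. The V stands at its -y end, the clamp's jaw faces it from +y.
- v_range (a point): Point fixed on the bed (cradle x = 0, y = -48 mm, z = 40 mm): the mean place of the axis of a dish fully home in the V. The V, two upright blocks 30 mm high and open to +y, is bolted in a slot, so the true place lies up to 9 mm to either side along y; it is not measured, feel for it.
- clamp (a joint): Clamp position in m along the cradle's -y (closing): 0 fully open, 0.085 fully closed (end stops). Below 0.018 there is ample room for the dish. A sled with an upright jaw 90 mm wide, top 32 mm above the bed, face at cradle y = 48 mm minus this value. It starts too far closed for the dish. Slides stiffly (about 5 N), stays where left.
- grip (a joint): Play of the grip in the clamp in m: its brass foot has 10 mm of lost motion in a window of the sled. 0: bearing on the opening side, pulling to open moves the clamp. 0.010: bearing on the closing side, pushing to close moves the clamp (slack taken up towards the dish). In between the grip moves alone, against about 1 N.
- grip_mid (a point): Middle of the clamp's grip, a black upright block 34 mm along the cradle's x, 20 mm along y; its top is 104 mm and this point 86 mm above the table. Pinch it from above on its two y faces. It lies at cradle x = 0, y = 136 mm minus both joint values, and slides along y; within 60 mm along y only the sled is near, under 17 mm above the bed.
- dish_mid (a point): Centre of the small open round earthenware dish (on its axis, half-way up): 45 mm tall, upright wall 116 mm in outside diameter and 8 mm thick, foot rim 119 mm in diameter and 6 mm high, inside 38 mm deep, about 0.3 kg (0.24 to 0.42). It starts upright on the table and can be lifted by pinching its wall from above, one finger inside.
- bottle: white plastic squeeze bottle, 64 mm diameter, 190 mm tall; bystander, origin at the middle of its underside
- jar: glass jar with dark lid, 60 mm diameter, 75 mm tall, near the far long side of the cradle; bystander, origin at the middle of its underside
- cup: clear plastic cup, 76 mm across, 100 mm tall; bystander, origin at the middle of its underside
- tin: plain metal can, 66 mm diameter, 100 mm tall; bystander, origin at the middle of its underside
- spoon: wooden spoon lying flat, 260 mm long; bystander
- spatula: wooden spatula lying flat, 280 mm long; bystander
- plate: white plate, 170 mm across, 20 mm high; bystander, origin at the middle of its underside
There are look-alikes about, which are no part of the job. Of the things that look like the part that bears dish_mid, the smallest one is meant.

How it is judged (in metres and radians):
On the way, in this order (a step that is already met when the one before it is completed fails the run):
1. the clamp is backed off far enough for the dish to go in (value of joint clamp below 0.024 m), for 0.1 s.
2. the dish stands upright on the cradle's bed between the V and the jaw, let go (x of dish_mid in the frame of cradle between -0.025 and 0.025 m and y of dish_mid in the frame of cradle between -0.062 and 0 m and z of dish_mid in the frame of cradle between 0.0585 and 0.0665 m and angle between dish_mid's own z axis and vertical below 0.08 rad and contact force between the fingers and dish below 0.1 N), for 0.2 s.
3. the jaw bears on the dish in the V, driven by the grip in the closing direction (contact force between each of clamp, vee and dish above 2.5 N and value of joint grip above 0.0085 m and x of dish_mid in the frame of cradle between -0.006 and 0.006 m and y of dish_mid in the frame of cradle between -0.062 and -0.034 m and z of dish_mid in the frame of cradle between 0.0585 and 0.0665 m), for 0.3 s.
At the end, for the whole second after the job is handed in: The dish stands upright (within 0.08 rad) on the cradle's bed, in the V (its axis within 6 mm of the cradle's middle line), still pressed between jaw and V with at least 0.7 N; the grip bears on the closing side of its play (within 2.5 mm of that end); all is at rest and let go (x of dish_mid in the frame of cradle between -0.006 and 0.006 m and y of dish_mid in the frame of cradle between -0.062 and -0.034 m and z of dish_mid in the frame of cradle between 0.0585 and 0.0665 m and contact force between each of clamp, vee and dish above 0.7 N and angle between dish_mid's own z axis and vertical below 0.08 rad and value of joint grip above 0.0075 m and linear speed of dish below 0.01 m/s and contact force between the fingers and cradle below 0.1 N); the robot touches nothing.
It fails at once if the clamp squeezes the dish with more than 15 N (it would crack) (contact force between clamp and dish above 15 N).
It fails at once if the dish is tipped (more than 0.6 rad) (angle between dish_mid's own z axis and vertical above 0.6 rad).
It fails at once if the dish is dropped into the cradle (comes down on it faster than 0.5 m/s) (linear speed of dish above 0.5 m/s and height (world z) of dish_mid below 0.075 m and x of dish_mid in the frame of cradle between -0.06 and 0.06 m and y of dish_mid in the frame of cradle between -0.08 and 0.04 m).
It fails at once if a bystander is shifted by more than 30 mm (distance of any of bottle, jar, cup, tin, spoon, spatula, plate from where it was at the start of the episode above 0.03 m).
It also fails if it takes over 69 s, if anything falls off the work surface, if the arm or the gripper's body presses on something with over 40 N, if the wrist force passes 120 N, or if a joint passes its speed limit or range.

## Working session

There is one attempt and no reset: what is moved stays moved. The work goes in short steps, each a Python script; the robot and the scene stay as the last script left them, time stands still between calls to the robot, and variables do not carry over. Pictures are saved under pics/ and viewed, and the job is handed in when it is done.

```bash
mkdir -p pics; ls; python3 - <<'E'
from station import r
import cv2,json,numpy as np
s=r.sense();print(s)
for n in("top","side"):
    d=r.snapshot(n);cv2.imwrite(f"pics/{n}0.png",d["frame"][:,:,::-1]);print(n,d["fx"],d["fy"],d["cx"],d["cy"],np.array(d["R"]).tolist(),np.array(d["t"]).tolist())
    np.savez(f"{n}0.npz",**d)
E
```

```text
pics
{'clock': 0.0, 'joints': array([ 6.01210978e+01,  5.26334087e+00,  7.05799411e+01, -6.30430352e-04,
        1.04266734e+02, -3.24881462e+00]), 'joint_vel': array([-0.05719731, -0.0961364 ,  0.02510377, -0.05988035,  0.04163898,
       -0.05730762]), 'joint_torque': array([-4.26694029e-06, -4.46441710e+01, -4.06458092e+01,  6.97382586e-02,
        2.92272650e-02, -1.32664982e-04]), 'tcp_pos': array([0.2689718 , 0.53640154, 0.40352322]), 'orientation': array([-1.79890126e+02, -5.62454611e-03,  1.53369752e+02]), 'contact_force': array([-0.12076414, -0.38489385, -0.70613128]), 'torque': array([ 0.00177034, -0.00834095,  0.00048993]), 'opening': 0.08812465530476986}
top 367.5835654635059 367.5835654635059 255.26098072721967 189.88984388403313 [[-0.01952753846071448, -0.9998089165904843, 0.0008975231626610665], [-0.9874519045984216, 0.019145472020732482, -0.1567551817518419], [0.15670804493265475, -0.003947303796966268, -0.9876370828629915]] [-0.008074517711176654, 0.5282706130934945, 1.0501185680301777]
side 432.9852044477045 432.9852044477045 252.4356390070304 190.10910612193229 [[0.9994906902939044, -0.02997357492691574, -0.010951932337051324], [-0.027247145505873406, -0.6229100702277991, -0.7818188009191006], [0.016611835467417343, 0.7817190219093424, -0.6234095104403722]] [-0.5131048411203881, 0.07380342395285286, 1.2350332238813178]
```

View pics/top0.png

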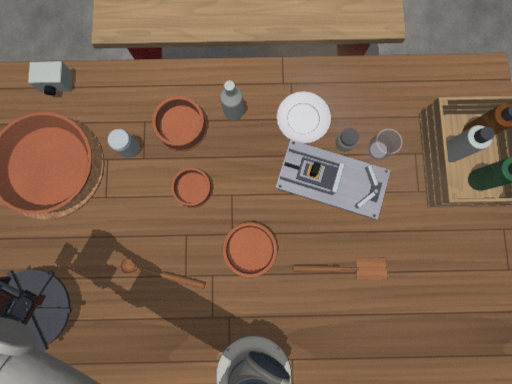

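View pics/side0.png

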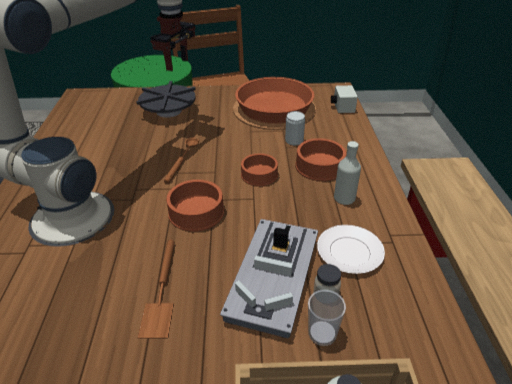

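The small dish is at about (192,187) in the top view. The cradle spans roughly (278–388, 142–216), with its grip near (316,170) and the V near (370,188). I'll enlarge both.

```bash
python3 - <<'E'
import cv2
a=cv2.imread("pics/top0.png");b=cv2.imread("pics/side0.png")
cv2.imwrite("pics/c1.png",cv2.resize(a[125:225,265:400],None,fx=5.9,fy=5.9,interpolation=cv2.INTER_CUBIC))
cv2.imwrite("pics/c2.png",cv2.resize(b[210:340,215:350],None,fx=4.5,fy=4.5,interpolation=cv2.INTER_CUBIC))
cv2.imwrite("pics/c3.png",cv2.resize(a[155:220,155:235],None,fx=8,fy=8,interpolation=cv2.INTER_CUBIC))
E
```

```text
(no output)
```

View pics/c1.png

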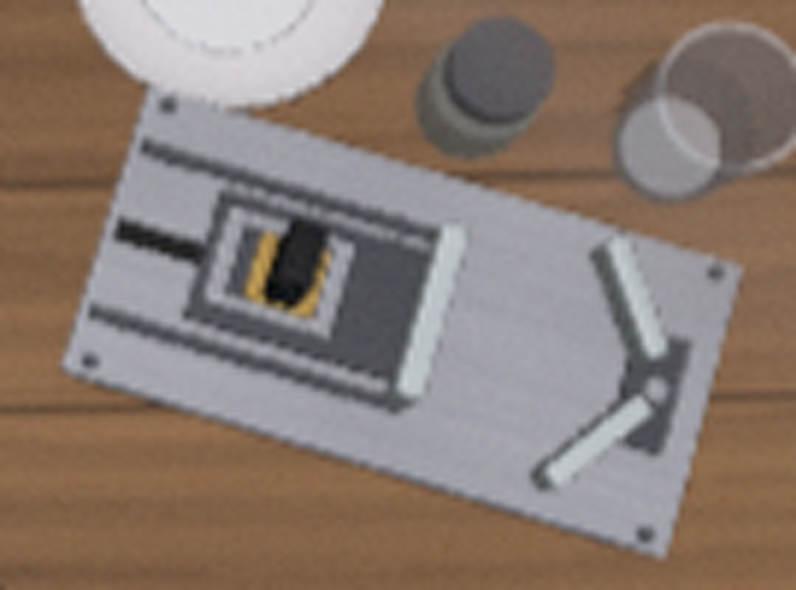

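View pics/c2.png

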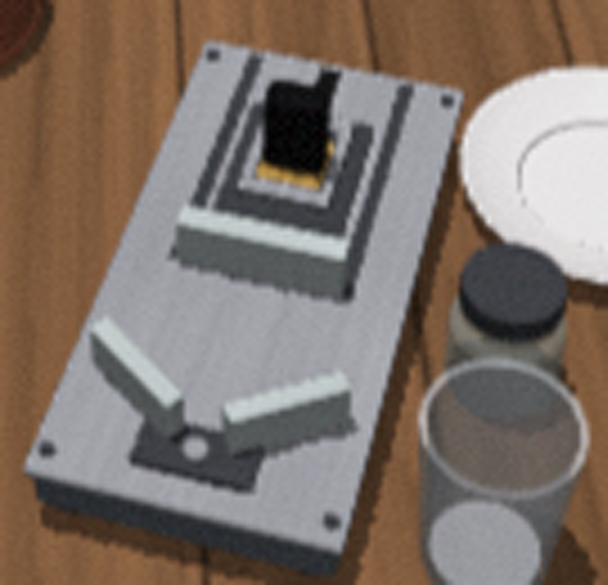

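View pics/c3.png

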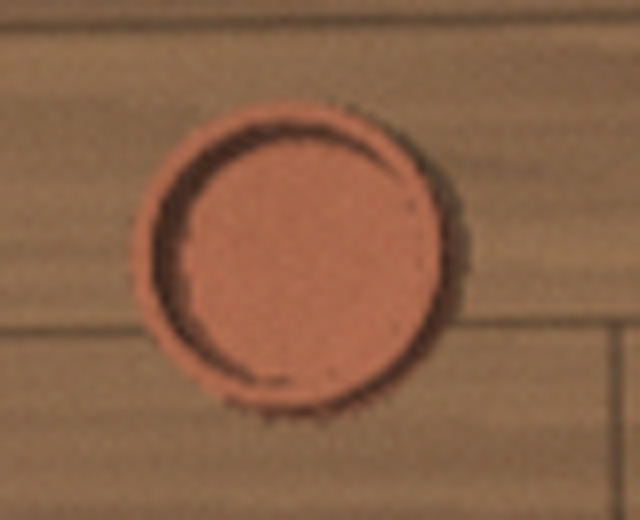

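```bash
cat > h.py <<'E'
import numpy as np,cv2
from scipy.optimize import least_squares
def load(n): return dict(np.load(n+".npz"))
def proj(c,X):
    X=np.atleast_2d(X);P=X@c["R"].T+c["t"];return np.c_[c["fx"]*P[:,0]/P[:,2]+c["cx"],c["fy"]*P[:,1]/P[:,2]+c["cy"]]
def ray(c,uv,z):
    d=c["R"].T@np.array([(uv[0]-c["cx"])/c["fx"],(uv[1]-c["cy"])/c["fy"],1]);o=-c["R"].T@c["t"]
    return o+d*(z-o[2])/d[2]
def uncrop(p,s,ox,oy): return (np.asarray(p,float)+.5)/s-.5+[ox,oy]
def Rz(a): return np.array([[np.cos(a),-np.sin(a)],[np.sin(a),np.cos(a)]])
def c2w(pose,p):
    p=np.atleast_2d(np.asarray(p,float));return np.c_[p[:,:2]@Rz(pose[2]).T+pose[:2],p[:,2]]
E
python3 - <<'E'
from h import *
T,S=load("top0"),load("side0")
pt=uncrop([[150,93],[742,265],[665,558],[65,370]],5.9,265,125)
ps=uncrop([[462,92],[343,548],[28,472],[208,42]],4.5,215,210)
C=np.array([[78,163,40],[78,-153,40],[-78,-153,40],[-78,163,40]])/1e3
for nm,use in(("both",(1,1)),("top",(1,0)),("side",(0,1))):
    f=lambda q:np.r_[use[0]*(proj(T,c2w(q,C))-pt).ravel(),use[1]*(proj(S,c2w(q,C))-ps).ravel()]
    s=least_squares(f,[.55,-.2,-.2],x_scale=.01);print(nm,s.x,np.degrees(s.x[2]),np.round(s.fun,1))
    if nm=="both":q=s.x
np.save("cradle.npy",q)
uv=uncrop([289,254],8,155,155);d=ray(T,uv,.045);print("dish top",d)
def circ(r,z,c): a=np.linspace(0,2*np.pi,60);return np.c_[c[0]+r*np.cos(a),c[1]+r*np.sin(a),0*a+z]
for n,c,(x0,y0,x1,y1) in(("top",T,(155,120,405,235)),("side",S,(215,130,350,345))):
    im=cv2.imread(f"pics/{n}0.png");k=3 if n=="top" else 2.7
    im=cv2.resize(im[y0:y1,x0:x1],None,fx=k,fy=k,interpolation=cv2.INTER_CUBIC)
    def draw(X,col,cl=True):
        p=(proj(c,X)-[x0,y0]+.5)*k-.5
        cv2.polylines(im,[np.round(p).astype(int)],cl,col,1)
    draw(c2w(q,C),(0,255,0)); draw(circ(.058,.045,d),(255,0,0));draw(circ(.0595,.0,d),(255,255,0))
    for g in (45,50,55,60): draw(c2w(q,np.array([[-45,48-g,72],[45,48-g,72]])/1e3),(0,255,255),False)
    cv2.imwrite(f"pics/ov_{n}.png",im)
E
```

```text
both [ 0.55555359 -0.25568696 -0.32024697] -18.34879972316021 [-0.5 -0.7  0.2  0.3  0.4  0.3 -0.9  0.7  1.  -0.6  0.8  1.1 -0.8 -0.
 -0.4 -0.6]
top [ 0.55607766 -0.25629266 -0.32080874] -18.38098668311013 [-0.3 -0.9  0.4  0.2  0.6  0.1 -0.7  0.5  0.  -0.   0.   0.  -0.   0.
 -0.  -0. ]
side [ 0.55525944 -0.25515078 -0.31943601] -18.302334933386337 [-0.  -0.  -0.   0.   0.   0.  -0.   0.   0.8 -0.7  0.7  0.9 -0.9 -0.2
 -0.6 -0.7]
dish top [0.54193393 0.17288237 0.045     ]
```

View pics/ov_top.png

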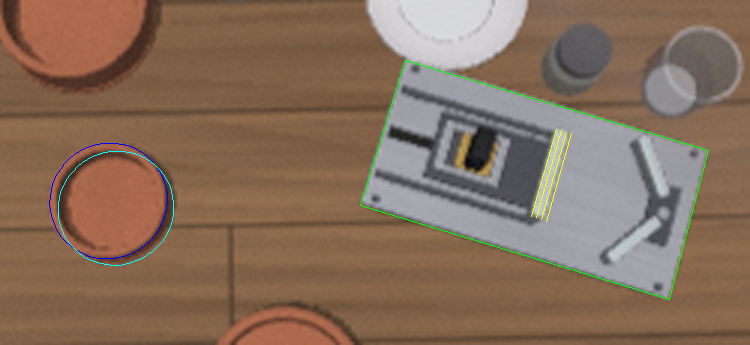

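View pics/ov_side.png

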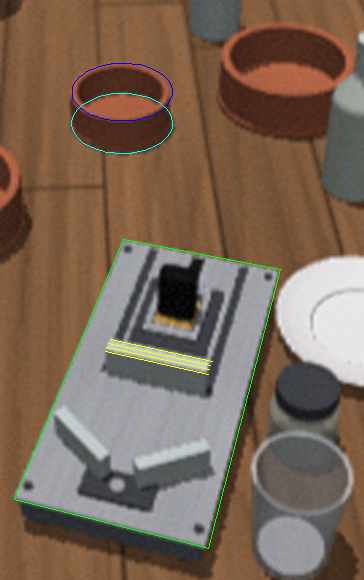

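```bash
python3 - <<'E'
from h import *
T,S=load("top0"),load("side0");q=np.load("cradle.npy")
def circ(r,z,c): a=np.linspace(0,2*np.pi,90);return np.c_[c[0]+r*np.cos(a),c[1]+r*np.sin(a),0*a+z]
# dish silhouettes: hull of (r58,z45),(r58,z6),(r59.5,z0..6)
def sil(c,d,sh,sc=1):
    P=np.vstack([circ(.058*sc,.045,d),circ(.0595*sc,.006,d),circ(.0595*sc,0,d)])
    m=np.zeros(sh,np.uint8);h=cv2.convexHull(((proj(c,P)+.5)*16-8).astype(np.float32).reshape(-1,1,2)/1)
    mm=np.zeros((sh[0]*4,sh[1]*4),np.uint8);pts=((proj(c,P)+.5)*4-.5)
    cv2.fillConvexPoly(mm,cv2.convexHull(np.round(pts*16).astype(np.int32)),255,shift=4)
    return cv2.resize(mm,(sh[1],sh[0]),interpolation=cv2.INTER_AREA)/255.
M={}
for n,c,(x0,y0,x1,y1) in(("top",T,(160,160,225,215)),("side",S,(230,145,290,195))):
    im=c["frame"].astype(float);R,G,B=im[...,0],im[...,1],im[...,2]
    m=np.zeros(R.shape);ratio=R/(G+1);bl=G/(B+1)
    lab=cv2.cvtColor(c["frame"],cv2.COLOR_RGB2HSV)
    mk=(((lab[...,0]<9)|(lab[...,0]>175))&(lab[...,1]>90)).astype(float)
    m[y0:y1,x0:x1]=mk[y0:y1,x0:x1];M[n]=(m,c)
    ys,xs=np.nonzero(m);print(n,xs.min(),xs.max(),ys.min(),ys.max(),m.sum())
    cv2.imwrite(f"pics/m_{n}.png",cv2.resize((m[y0:y1,x0:x1]*255).astype(np.uint8),None,fx=6,fy=6,interpolation=0))
from scipy.optimize import minimize
for names in(("top","side"),("top",),("side",)):
    f=lambda p:sum(np.abs(sil(M[n][1],p[:2],(384,512),p[2] if len(p)>2 else 1)-M[n][0]).sum() for n in names)
    for p0 in([.541,.172],[.541,.172,1.]):
        s=minimize(f,p0,method="Nelder-Mead",options=dict(initial_simplex=[p0]+[np.array(p0)+d for d in np.diag([.006,.006,.05])[:len(p0),:len(p0)]]))
        print(names,s.x,s.fun)
E
python3 - <<'E'
import cv2,numpy as np
a=cv2.imread("pics/m_top.png");b=cv2.imread("pics/m_side.png")
h=max(a.shape[0],b.shape[0]);p=lambda i:cv2.copyMakeBorder(i,0,h-i.shape[0],0,10,0,value=(90,0,0))
cv2.imwrite("pics/m.png",np.hstack([p(a),p(b)]))
E
```

```text
top 173 211 169 206 271.0
side 241 277 154 185 588.0
('top', 'side') [0.54041032 0.17535861] 1546.0078431372547
('top', 'side') [ 0.57951799  0.19357761 -0.14998785] 848.5176470588235
('top',) [0.5409786  0.17205016] 1048.3098039215686
('top',) [ 0.56280961  0.20775231 -0.01533391] 269.69019607843137
('side',) [0.53955945 0.17742522] 491.74509803921563
('side',) [0.53950258 0.1746414  0.91278631] 402.5411764705882
```

View pics/m.png

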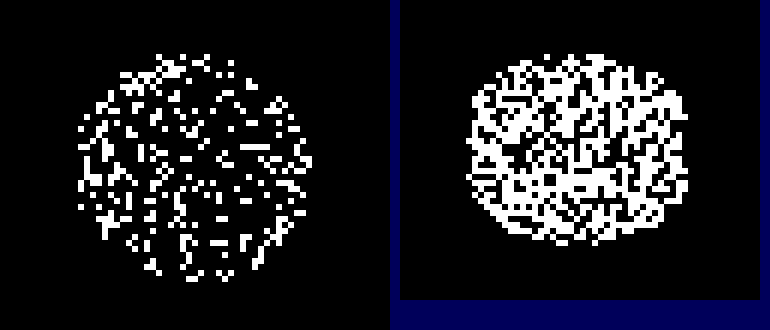

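```bash
python3 - <<'E'
from h import *
T,S=load("top0"),load("side0")
def circ(r,z,c): a=np.linspace(0,2*np.pi,90);return np.c_[c[0]+r*np.cos(a),c[1]+r*np.sin(a),0*a+z]
def sil(c,d,sh,sc=1):
    P=np.vstack([circ(.058*sc,.045,d),circ(.0595*sc,.006,d),circ(.0595*sc,0,d)])
    mm=np.zeros((sh[0]*4,sh[1]*4),np.uint8);pts=((proj(c,P)+.5)*4-.5)
    cv2.fillConvexPoly(mm,cv2.convexHull(np.round(pts*16).astype(np.int32)),255,shift=4)
    return cv2.resize(mm,(sh[1],sh[0]),interpolation=cv2.INTER_AREA)/255.
M={}
for n,c,(x0,y0,x1,y1) in(("top",T,(160,160,225,215)),("side",S,(230,145,290,195))):
    im=cv2.GaussianBlur(c["frame"],(3,3),0).astype(float);ra=im[...,0]/(im[...,1]+5)
    cy,cx=(187,192) if n=="top" else (170,259)
    inn=np.median(ra[cy-6:cy+6,cx-6:cx+6]);out=np.median(ra[y0:y1,x0:x0+6])
    th=(inn+out)/2;print(n,inn,out)
    m=np.zeros(ra.shape);k=cv2.morphologyEx((ra[y0:y1,x0:x1]>th).astype(np.uint8),cv2.MORPH_OPEN,np.ones((3,3)))
    m[y0:y1,x0:x1]=k;M[n]=(m,c)
    ys,xs=np.nonzero(m);print(n,xs.min(),xs.max(),ys.min(),ys.max(),m.sum(), sil(c,[.541,.173],(384,512)).sum())
from scipy.optimize import minimize
for names in(("top","side"),("top",),("side",)):
    f=lambda p:sum(np.abs(sil(M[n][1],p[:2],(384,512),p[2] if len(p)>2 else 1)-M[n][0]).sum() for n in names)
    for p0 in([.541,.172],[.541,.172,1.]):
        s=minimize(f,p0,method="Nelder-Mead",options=dict(initial_simplex=[p0]+[np.array(p0)+d for d in np.diag([.006,.006,.05])[:len(p0),:len(p0)]]))
        print(names,s.x,s.fun)
# grip zoom with box overlays
q=np.load("cradle.npy")
out=[]
for n,c,(x0,y0,x1,y1),k in(("top",T,(275,140,365,205),8),("side",S,(240,215,320,290),7)):
    im=cv2.resize(c["frame"][y0:y1,x0:x1,::-1],None,fx=k,fy=k,interpolation=cv2.INTER_CUBIC)
    def draw(X,col):
        p=(proj(c,c2w(q,np.array(X)/1e3))-[x0,y0]+.5)*k-.5
        cv2.polylines(im,[np.round(p).astype(int)],False,col,1)
    for gy,col in((74,(0,255,0)),(80,(0,0,255))):
        for z in(104,60): draw([[-17,gy-10,z],[17,gy-10,z],[17,gy+10,z],[-17,gy+10,z],[-17,gy-10,z]],col)
    for cl,col in((50,(0,255,0)),(56,(0,0,255))): draw([[-45,48-cl,40],[-45,48-cl,72],[45,48-cl,72],[45,48-cl,40],[-45,48-cl,40]],col)
    cv2.imwrite(f"pics/g_{n}.png",im)
E
```

```text
top 1.5596330275229358 1.2678571428571428
top 171 210 168 206 1234.0 1320.8980392156861
side 1.683877415056629 1.3365384615384615
side 241 277 153 185 1009.0 1086.349019607843
('top', 'side') [0.54175717 0.17515376] 186.49803921568628
('top', 'side') [0.54249074 0.17627346 0.96443155] 130.41568627450982
('top',) [0.54480823 0.17590254] 87.66274509803921
('top',) [0.54373782 0.17624749 0.96453236] 42.37647058823529
('side',) [0.53941064 0.17734009] 71.36470588235295
('side',) [0.53894304 0.17579501 0.95893001] 38.72156862745098
```

View pics/g_top.png

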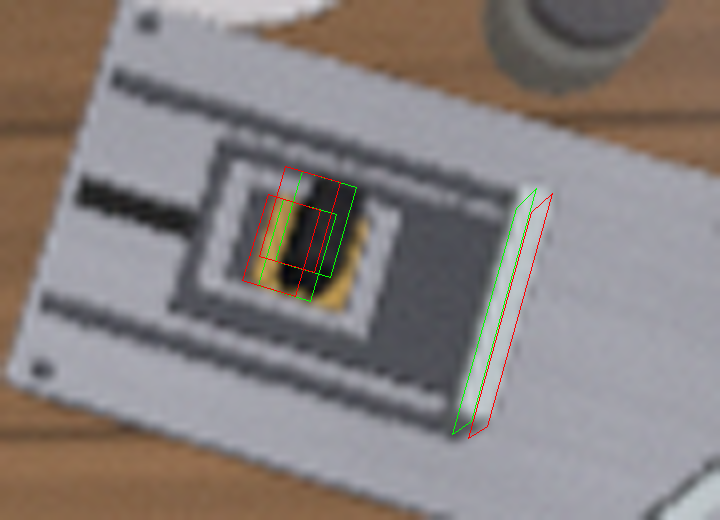

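View pics/g_side.png

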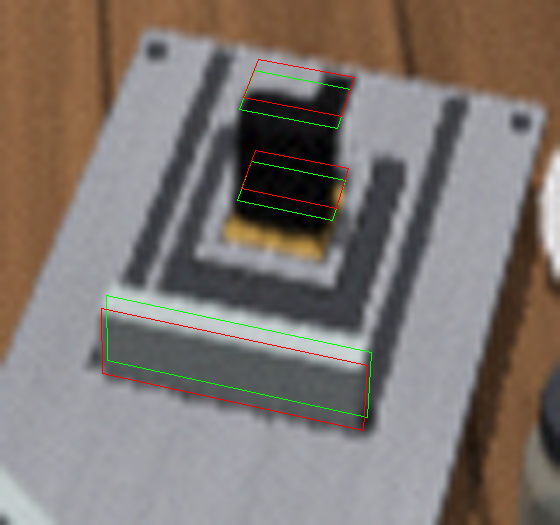

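The cradle fit has residuals of about 1 px: x=0.556, y=-0.256, yaw -18.3°. The clamp is at about 0.055 and the grip at cradle y of about 70 mm. The dish centre is near (0.542, 0.175), and my measurements differ by 2 to 5 mm, which a wall pinch can tolerate. Now I'll go to the grip and pinch it.

```bash
cat >> h.py <<'E'
q=np.load("cradle.npy");YAW=np.degrees(q[2])
ex=np.array([np.cos(q[2]),np.sin(q[2]),0]);ey=np.array([-np.sin(q[2]),np.cos(q[2]),0])
def w(x,y,z): return c2w(q,[[x,y,z]])[0]      # all metres, cradle frame
def wi(p): d=np.asarray(p)-np.r_[q[:2],0];return np.array([d@ex,d@ey,d[2]])
def st(r,l=""):
    s=r.sense();f=s["contact_force"]
    print(l,"t%.2f"%s["clock"],"cr",np.round(wi(s["tcp_pos"])*1e3,2),"F(cx,cy,z)",np.round([f@ex,f@ey,f[2]],2),"op%.1f"%(s["opening"]*1e3),flush=True);return s
GZ=.163
E
python3 - <<'E'
from h import *
from station import r
# V tip ends
T=load("top0");S=load("side0")
for p in([615,240],[545,480],[655,350],[645,405]): print("V",np.round(wi(ray(T,uncrop(p,5.9,265,125),.07))*1e3))
for p in([100,325],[345,380],[180,405],[225,410]): print("Vs",np.round(wi(ray(S,uncrop(p,4.5,215,210),.07))*1e3))
r.reach(w(0,.070,.38),[180,0,YAW+180]);st(r,"above")
r.servo_line(w(0,.070,.086+GZ),speed=.12);st(r,"down")
for n in("top","side"):
    d=r.snapshot(n);np.savez(n+"1.npz",**d)
    x0,y0,x1,y1=(265,125,400,225) if n=="top" else (215,190,350,330)
    cv2.imwrite(f"pics/{n}1.png",cv2.resize(d["frame"][y0:y1,x0:x1,::-1],None,fx=4,fy=4,interpolation=cv2.INTER_CUBIC))
E
```

```text
V [ 63. -80.  70.]
V [-63. -78.  70.]
V [  15. -113.   70.]
V [ -13. -115.   70.]
Vs [-62. -82.  70.]
Vs [ 60. -82.  70.]
Vs [ -11. -117.   70.]
Vs [  10. -114.   70.]
above t2.88 cr [-3.0000e-02  7.0810e+01  3.8008e+02] F(cx,cy,z) [-0.16  0.28 -0.29] op87.8
down t4.12 cr [  0.29  69.98 250.23] F(cx,cy,z) [-0.39 -0.39 -0.71] op87.9
```

```bash
python3 -c "
import cv2,numpy as np
a=cv2.imread('pics/top1.png');b=cv2.imread('pics/side1.png');h=max(a.shape[0],b.shape[0])
p=lambda i:cv2.copyMakeBorder(i,0,h-i.shape[0],0,10,0)
c=np.hstack([p(a),p(b)]);cv2.imwrite('pics/p1.png',cv2.resize(c,None,fx=.72,fy=.72))"
```

```text
(no output)
```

View pics/p1.png

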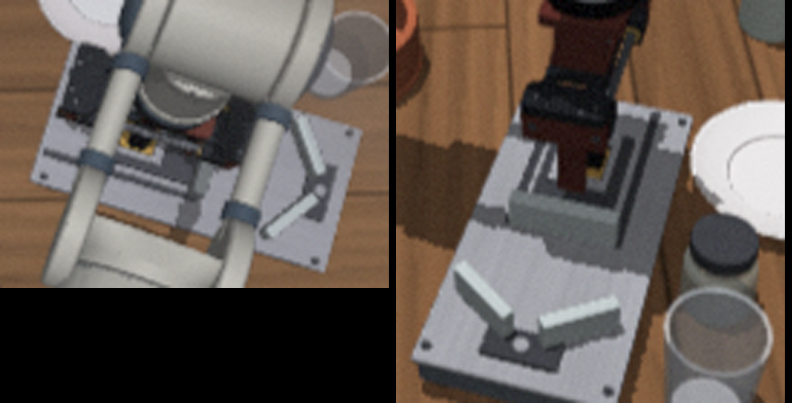

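The fingers straddle the grip: in the side view the front finger is at about (575,165), just ahead of the black block at (597,155). The V tips measure x = ±63, y = -80, so they're clear of where I'll pinch the dish. Next I grab the grip and back the clamp off.

```bash
python3 - <<'E'
from h import *
from station import r
r.grab(30);st(r,"grab")
for y in(.085,.1,.115,.125,.130):
    r.servo_line(w(0,y,.086+GZ),speed=.05);st(r,"pull")
E
```

```text
grab t5.28 cr [-2.0000e-02  7.0160e+01  2.4898e+02] F(cx,cy,z) [-0.48  2.22  0.58] op19.9
pull t5.72 cr [2.0000e-02 8.5380e+01 2.4898e+02] F(cx,cy,z) [ 0.52 -0.28 -0.06] op19.5
pull t6.17 cr [8.0000e-02 1.0013e+02 2.4901e+02] F(cx,cy,z) [ 1.28 -0.95 -0.83] op19.9
pull t6.62 cr [8.000e-02 1.151e+02 2.490e+02] F(cx,cy,z) [ 2.96 -0.91 -2.06] op20.0
pull t6.97 cr [1.3000e-01 1.2505e+02 2.4903e+02] F(cx,cy,z) [ 4.15 -0.62 -0.38] op20.1
pull t7.22 cr [1.3000e-01 1.2986e+02 2.4901e+02] F(cx,cy,z) [ 4.27 -2.17 -2.53] op19.8
```

```bash
python3 - <<'E'
from h import *
from station import r
s=r.sense();print(s["torque"])
r.let_go();st(r,"open")
r.servo_line(w(0,.130,.34),speed=.2);st(r,"up")
# go towards the dish pick, and look on the way
d=np.array([.542,.1755]);P=np.r_[d,0]-ex*.054
yaw=YAW+90
r.reach(np.r_[P[:2],.32],[180,0,yaw]);st(r,"over dish")
for n in("top","side"):
    dd=r.snapshot(n);np.savez(n+"2.npz",**dd);cv2.imwrite(f"pics/{n}2.png",dd["frame"][:,:,::-1])
    x0,y0,x1,y1=(265,125,400,225) if n=="top" else (215,190,350,330);k=5.8 if n=="top" else 4
    im=cv2.resize(dd["frame"][y0:y1,x0:x1,::-1],None,fx=k,fy=k,interpolation=cv2.INTER_CUBIC)
    def draw(X,col):
        p=(proj(dd,c2w(q,np.array(X)/1e3))-[x0,y0]+.5)*k-.5
        cv2.polylines(im,[np.round(p).astype(int)],False,col,1)
    gy=130;col=(0,255,0)
    for z in(104,60): draw([[-17,gy-10,z],[17,gy-10,z],[17,gy+10,z],[-17,gy+10,z],[-17,gy-10,z]],col)
    for cl,col in((6,(0,255,0)),): draw([[-45,48-cl,40],[-45,48-cl,72],[45,48-cl,72],[45,48-cl,40],[-45,48-cl,40]],col)
    cv2.imwrite(f"pics/{n}2c.png",im)
E
```

```text
[-0.67296747 -0.47049886 -0.20761456]
open t8.35 cr [ -0.   130.01 248.96] F(cx,cy,z) [0.09 0.24 0.2 ] op87.7
up t8.96 cr [-6.0000e-02  1.3001e+02  3.3904e+02] F(cx,cy,z) [ 0.1  -0.11 -0.65] op87.5
over dish t10.82 cr [-202.39  404.75  319.56] F(cx,cy,z) [-0.49  0.13 -0.38] op87.6
```

View pics/top2c.png

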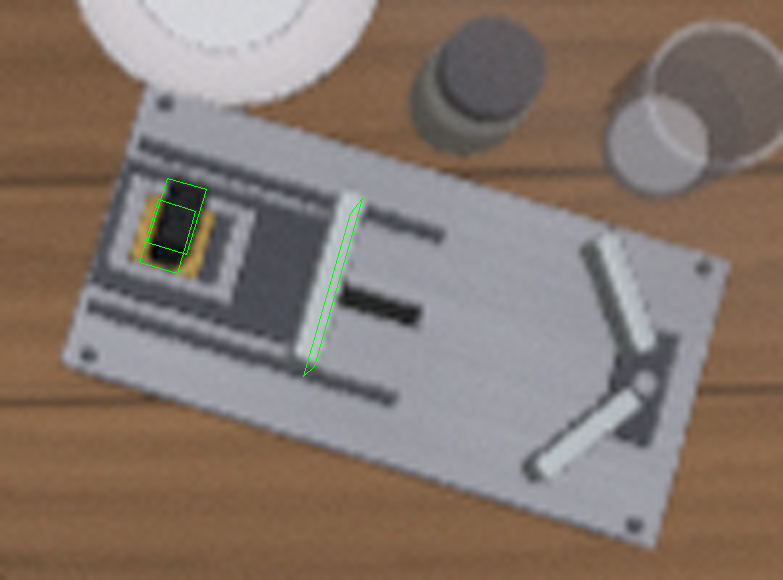

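View pics/side2c.png

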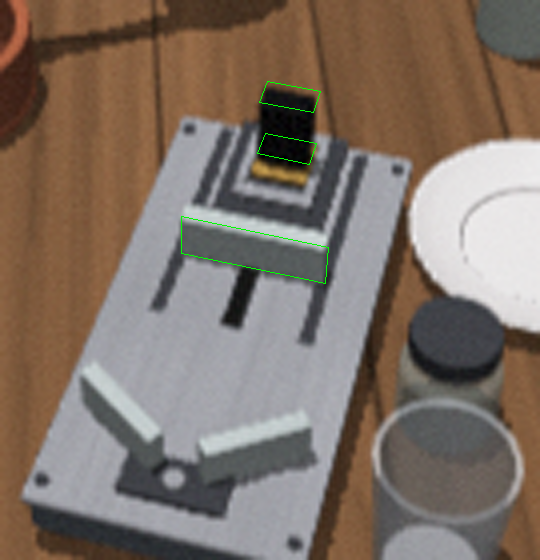

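View pics/side2.png

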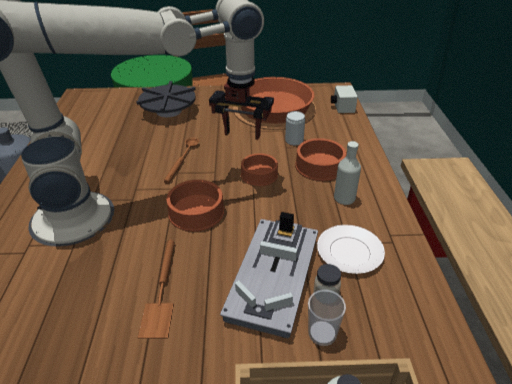

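The jaw now matches clamp ≈ 0.006 in both views, with a clear bed. The side view shows the gripper above the small dish at (259,170). Going down to pinch the near wall.

```bash
python3 - <<'E'
from h import *
from station import r
d=np.array([.542,.1755]);P=np.r_[d,0]-ex*.054
def at(z): return np.r_[P[:2],z+GZ]
r.servo_line(at(.060),speed=.15)
r.servo_line(at(.031),speed=.06);st(r,"down")
r.grab(45);st(r,"grab")
r.servo_line(at(.05),speed=.05);s=st(r,"lift");print(s["torque"])
r.servo_line(at(.15),speed=.15);s=st(r,"lift2");print(s["torque"])
for n in("top","side"):
    dd=r.snapshot(n);np.savez(n+"3.npz",**dd)
    x0,y0,x1,y1=(130,120,290,240) if n=="top" else (180,70,340,210)
    cv2.imwrite(f"pics/{n}3.png",cv2.resize(dd["frame"][y0:y1,x0:x1,::-1],None,fx=3.8,fy=3.8,interpolation=cv2.INTER_CUBIC))
E
```

```text
down t12.36 cr [-202.63  404.96  193.75] F(cx,cy,z) [ 0.54 -0.34  0.28] op88.0
grab t13.55 cr [-202.62  404.9   193.98] F(cx,cy,z) [-0.87 -0.61  1.  ] op8.6
lift t14.08 cr [-202.59  405.05  213.25] F(cx,cy,z) [ 0.65  0.98 -4.54] op8.9
[-0.0045009   0.28272744 -0.00312502]
lift2 t14.90 cr [-202.76  404.87  311.63] F(cx,cy,z) [ 0.18 -0.66 -4.43] op8.8
[ 0.02648345  0.23912814 -0.0007199 ]
```

View pics/side3.png

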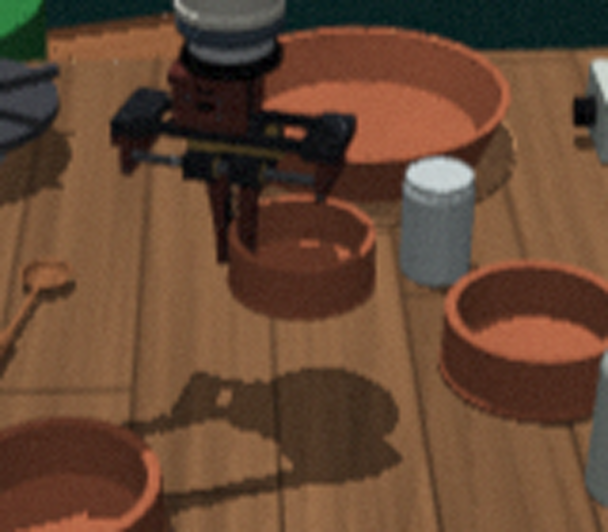

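View pics/top3.png

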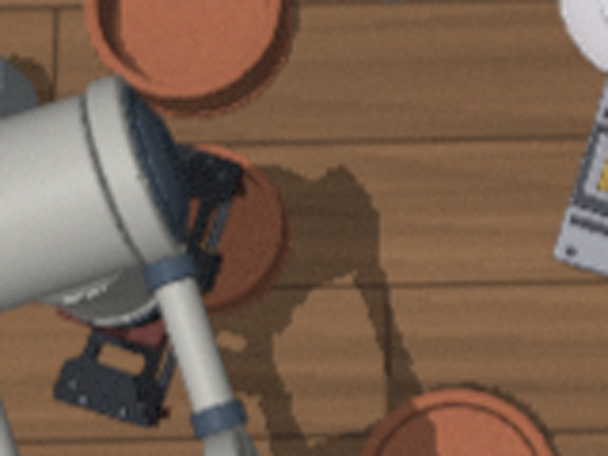

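The dish is held level on its near wall: opening 8.8 mm, about 4 N of weight, and a moment that fits a 58 mm lever. Next I carry it in a straight line to the cradle, then feel it down.

```bash
python3 - <<'E'
from h import *
from station import r
T=load("top0");print("bottle base~",ray(T,(234,117),0))
def at(z,y=-.028): return w(-.054,y,z+GZ)
p=r.sense()["tcp_pos"]
r.servo_line(at(.155),speed=.22);st(r,"over")
r.servo_line(at(.085),speed=.1);s=st(r,"low");f0=s["contact_force"][2]
z=.077
r.servo_line(at(z),speed=.03);st(r)
while z>.066:
    z-=.001;r.servo_line(at(z),speed=.02);s=st(r,"z%.3f"%z)
    if s["contact_force"][2]>f0+3: break
for n in("side",):
    dd=r.snapshot(n);np.savez(n+"4.npz",**dd)
    x0,y0,x1,y1=(205,180,350,340)
    cv2.imwrite(f"pics/{n}4.png",cv2.resize(dd["frame"][y0:y1,x0:x1,::-1],None,fx=3.7,fy=3.7,interpolation=cv2.INTER_CUBIC))
E
```

```text
bottle base~ [0.77095325 0.04459561 0.        ]
over t17.23 cr [-54.07 -27.25 318.09] F(cx,cy,z) [ 0.4  -0.04 -2.41] op8.7
low t18.08 cr [-53.78 -28.06 248.77] F(cx,cy,z) [ 0.58 -0.29 -3.2 ] op8.6
 t18.50 cr [-54.08 -28.   239.74] F(cx,cy,z) [ 0.18  0.18 -3.55] op8.6
z0.076 t18.75 cr [-53.99 -28.01 239.01] F(cx,cy,z) [-0.12 -0.56 -3.7 ] op8.5
z0.075 t19.00 cr [-54.02 -27.98 237.89] F(cx,cy,z) [-0.25  0.13 -3.74] op9.1
z0.074 t19.25 cr [-54.04 -28.   236.87] F(cx,cy,z) [-1.32  0.39 -3.93] op8.9
z0.073 t19.50 cr [-54.02 -27.99 235.88] F(cx,cy,z) [-0.19  0.52 -4.1 ] op9.0
z0.072 t19.75 cr [-54.03 -27.98 234.89] F(cx,cy,z) [-0.28  0.56 -3.53] op9.3
z0.071 t20.00 cr [-53.93 -28.   234.19] F(cx,cy,z) [ 0.32 -0.25 -2.85] op8.8
z0.070 t20.25 cr [-53.95 -28.03 233.97] F(cx,cy,z) [-4.23  1.03  2.86] op9.0
```

View pics/side4.png

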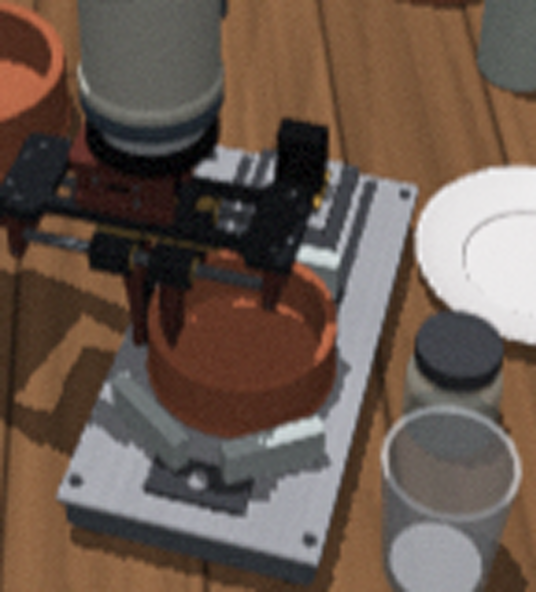

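The dish is on the bed between the V and the jaw, with contact felt at the expected height. Releasing it and looking.

```bash
python3 - <<'E'
from h import *
from station import r
r.let_go();st(r,"open")
r.servo_line(w(-.054,-.028,.36),speed=.15)
r.reach(w(0,.130,.36),[180,0,YAW+180]);st(r,"over grip")
def circ(rr,z,c): a=np.linspace(0,2*np.pi,90);return np.c_[c[0]+rr*np.cos(a),c[1]+rr*np.sin(a),0*a+z]
for n in("side","top"):
    dd=r.snapshot(n);np.savez(n+"5.npz",**dd)
    x0,y0,x1,y1=(205,180,350,340) if n=="side" else (265,125,400,225);k=3.7 if n=="side" else 5.8
    im=cv2.resize(dd["frame"][y0:y1,x0:x1,::-1],None,fx=k,fy=k,interpolation=cv2.INTER_CUBIC)
    p=(proj(dd,c2w(q,circ(.058,.085,(0,-.028))))-[x0,y0]+.5)*k-.5
    cv2.polylines(im,[np.round(p).astype(int)],True,(0,255,0),1)
    cv2.imwrite(f"pics/{n}5.png",im)
E
```

```text
open t21.57 cr [-54. -28. 233.] F(cx,cy,z) [-0.03 -0.11 -0.02] op87.5
over grip t23.74 cr [-4.0000e-02  1.2969e+02  3.5936e+02] F(cx,cy,z) [ 0.39 -0.19  0.22] op87.9
```

View pics/side5.png

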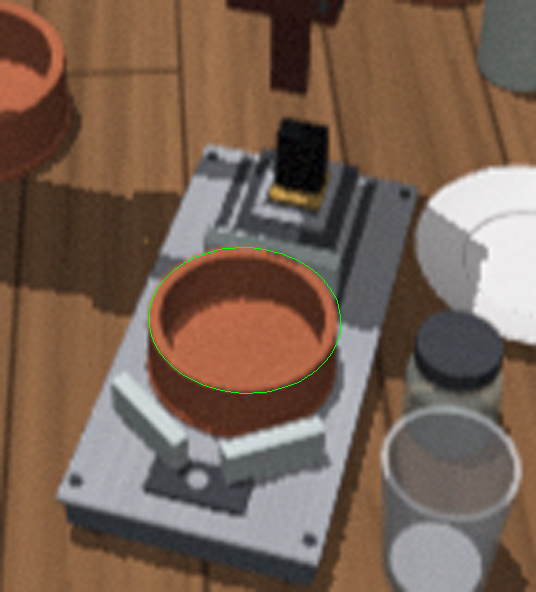

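View pics/top5.png

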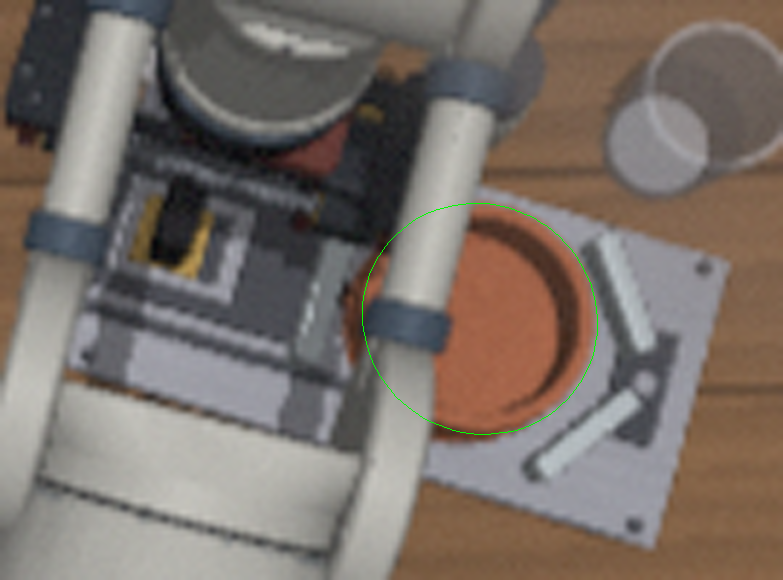

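The dish stands at about cradle (-2,-26), upright and clear of the jaw. Next I pinch the grip and start closing slowly, logging the free-sliding force as a baseline.

```bash
cat >> h.py <<'E'
def F(r,n=4):
    v=[]
    for i in range(n):
        s=r.sense();f=s["contact_force"];v.append([f@ex,f@ey,f[2],wi(s["tcp_pos"])[1]*1e3])
        if i<n-1: r.wait(.01)
    return np.mean(v,0),s["clock"]
E
python3 - <<'E'
from h import *
from station import r
Z=.086+GZ
r.servo_line(w(0,.130,Z),speed=.15)
r.grab(30);s=st(r,"grab")
y=.1302
r.servo_line(w(0,.121,Z),speed=.04);print(F(r))
r.servo_line(w(0,.116,Z),speed=.02);print(F(r))
y=.116
while y>.1115:
    y-=.0005;r.servo_line(w(0,y,Z),speed=.01);f,t=F(r);print("%.2f"%t,"%.1f"%(y*1e3),np.round(f,2),flush=True)
    if f[1]>8: break
E
```

```text
grab t25.78 cr [1.0000e-02 1.2993e+02 2.4898e+02] F(cx,cy,z) [-0.    0.02  0.11] op19.8
(array([ -0.67573333,  -1.23351268,   0.18801796, 120.42567223]), 26.1833)
(array([ -0.92921595,   5.00340721,  -0.30575124, 116.45268028]), 26.6083)
26.88 115.5 [-8.9000e-01  5.0300e+00  9.0000e-02  1.1588e+02]
27.16 115.0 [ -0.79   4.71  -0.23 115.32]
27.43 114.5 [ -0.95   5.09   0.53 114.76]
27.71 114.0 [-1.2500e+00  4.6600e+00 -4.0000e-02  1.1422e+02]
27.98 113.5 [ -1.11   4.02   0.47 113.69]
28.26 113.0 [ -1.1    4.63  -0.51 113.17]
28.53 112.5 [ -0.97   5.03  -0.2  112.63]
28.81 112.0 [ -1.05   5.67   0.52 112.3 ]
29.08 111.5 [ -1.03   6.57   0.13 112.03]
```

Steady sliding reads about 4.8 N, which is the baseline. At grip y ≈ 112 it rises by 1.8 N as the jaw meets the dish and starts sliding it. I'll keep closing.

```bash
python3 - <<'E'
from h import *
from station import r
Z=.086+GZ
y=.1115
while y>.090:
    y-=.0005 if y>.104 else .0003
    r.servo_line(w(0,y,Z),speed=.01);f,t=F(r,3);print("%.2f"%t,"%.1f"%(y*1e3),np.round(f[[0,1,3]],2),flush=True)
    if f[1]>8.0 or t>52: break
E
```

```text
29.35 111.0 [ -1.15   6.96 111.63]
29.62 110.5 [ -1.41   7.15 111.14]
29.88 110.0 [ -1.05   6.96 110.66]
30.15 109.5 [ -1.25   7.68 110.15]
30.42 109.0 [ -0.94   7.43 109.65]
30.68 108.5 [ -1.21   7.33 109.16]
30.95 108.0 [ -1.29   7.38 108.64]
31.22 107.5 [ -1.18   6.79 108.16]
31.48 107.0 [ -1.32   7.44 107.65]
31.75 106.5 [ -0.88   7.65 107.15]
32.02 106.0 [ -1.09   6.54 106.66]
32.28 105.5 [ -0.96   7.06 106.17]
32.55 105.0 [ -1.27   7.21 105.65]
32.82 104.5 [ -0.93   7.07 105.15]
33.08 104.0 [ -1.16   7.38 104.65]
33.35 103.7 [ -1.47   7.13 104.37]
33.62 103.4 [ -1.24   7.66 104.08]
33.88 103.1 [ -1.04   6.64 103.78]
34.15 102.8 [ -0.97   7.43 103.48]
34.42 102.5 [ -0.9    7.4  103.19]
34.68 102.2 [ -1.74   7.21 102.87]
34.95 101.9 [ -0.89   7.33 102.57]
35.22 101.6 [ -0.68   7.29 102.28]
35.48 101.3 [ -1.52   7.33 101.99]
35.75 101.0 [ -1.59   6.67 101.68]
36.02 100.7 [ -1.35   7.44 101.38]
36.28 100.4 [ -0.74   7.43 101.08]
36.55 100.1 [ -1.25   6.63 100.77]
36.82 99.8 [ -1.29   7.24 100.49]
37.08 99.5 [ -1.73   7.5  100.18]
37.35 99.2 [-1.22  6.97 99.88]
37.62 98.9 [-1.05  7.37 99.59]
37.88 98.6 [-1.05  6.71 99.27]
38.15 98.3 [-1.6   6.87 98.98]
38.42 98.0 [-1.53  7.37 98.68]
38.68 97.7 [-1.4   7.31 98.38]
38.95 97.4 [-1.68  7.24 98.07]
39.22 97.1 [-1.52  7.55 97.79]
39.48 96.8 [-1.33  7.32 97.47]
39.75 96.5 [-1.49  7.3  97.18]
40.02 96.2 [-1.56  7.07 96.88]
40.28 95.9 [-1.14  7.04 96.58]
40.55 95.6 [-0.86  7.69 96.27]
40.82 95.3 [-1.68  6.8  95.98]
41.08 95.0 [-1.42  6.96 95.68]
41.35 94.7 [-1.51  7.3  95.38]
41.62 94.4 [-1.34  8.16 95.16]
```

```bash
python3 - <<'E'
from h import *
from station import r
Z=.086+GZ
y=.0944
while y>.088:
    y-=.0002
    r.servo_line(w(0,y,Z),speed=.01);f,t=F(r,3);print("%.2f"%t,"%.1f"%(y*1e3),np.round(f[[0,1,3]],2),"lag %.2f"%(f[3]-y*1e3),flush=True)
    if f[1]>10.3 or t>53: break
dd=r.snapshot("side");np.savez("side6.npz",**dd)
x0,y0,x1,y1=(205,180,350,340)
cv2.imwrite(f"pics/side6.png",cv2.resize(dd["frame"][y0:y1,x0:x1,::-1],None,fx=3.7,fy=3.7,interpolation=cv2.INTER_CUBIC))
E
```

```text
41.88 94.2 [-1.24  8.19 95.09] lag 0.89
42.15 94.0 [-1.4   8.92 95.  ] lag 1.00
42.42 93.8 [-1.3   9.05 94.92] lag 1.12
42.68 93.6 [-1.39  9.58 94.84] lag 1.24
42.95 93.4 [-1.15 10.47 94.76] lag 1.36
```

View pics/side6.png

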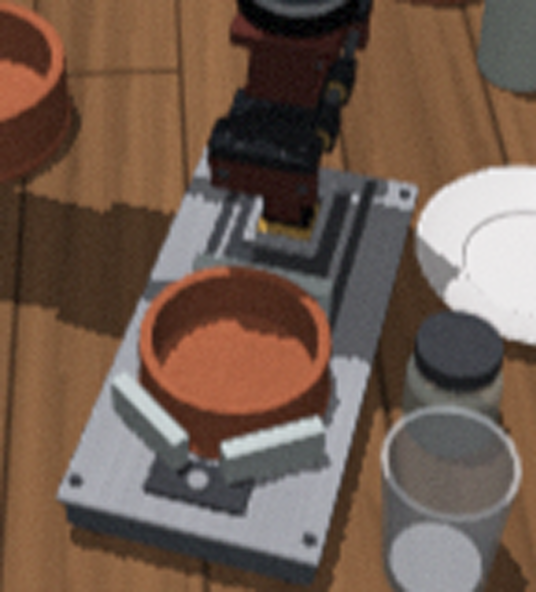

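```bash
python3 - <<'E'
from h import *
def circ(rr,z,c): a=np.linspace(0,2*np.pi,90);return np.c_[c[0]+rr*np.cos(a),c[1]+rr*np.sin(a),0*a+z]
dd=load("side6");x0,y0,x1,y1=(230,235,310,305);k=7.5
im=cv2.resize(dd["frame"][y0:y1,x0:x1,::-1],None,fx=k,fy=k,interpolation=cv2.INTER_CUBIC)
for X,Y,col in((0,-.0425,(0,255,0)),):
  for rr in(.058,.050):
    p=(proj(dd,c2w(q,circ(rr,.085,(X,Y))))-[x0,y0]+.5)*k-.5
    cv2.polylines(im,[np.round(p).astype(int)],True,col,1)
cv2.imwrite("pics/side6o.png",im)
E
```

```text
(no output)
```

View pics/side6o.png

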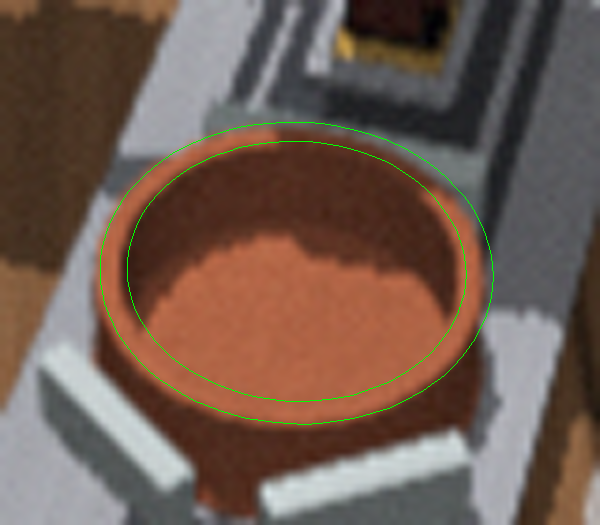

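```bash
python3 - <<'E'
from h import *
from station import r
def circ(rr,z,c): a=np.linspace(0,2*np.pi,90);return np.c_[c[0]+rr*np.cos(a),c[1]+rr*np.sin(a),0*a+z]
dd=r.snapshot("top");np.savez("top6.npz",**dd);x0,y0,x1,y1=(315,145,395,215);k=7.5
im=cv2.resize(dd["frame"][y0:y1,x0:x1,::-1],None,fx=k,fy=k,interpolation=cv2.INTER_CUBIC)
for X,Y,col in((0,-.0425,(0,255,0)),):
  for rr in(.058,.050):
    p=(proj(dd,c2w(q,circ(rr,.085,(X,Y))))-[x0,y0]+.5)*k-.5
    cv2.polylines(im,[np.round(p).astype(int)],True,col,1)
cv2.imwrite("pics/top6o.png",im)
E
```

```text
(no output)
```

View pics/top6o.png

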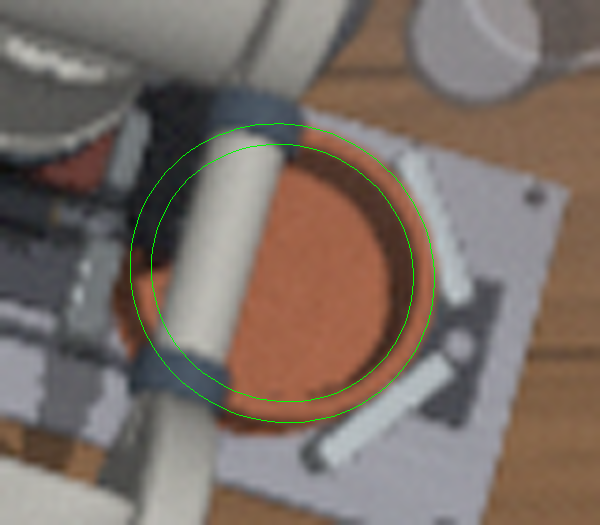

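Top view: the rim looks close to both V blocks, at about (430,240) and (400,380), with its centre on the middle line to within about 2 mm. The jaw force is about 5.7 N (10.5 minus 4.8). A little more closing, then hold and let go.

```bash
python3 - <<'E'
from h import *
from station import r
Z=.086+GZ
y=.0934
for i in range(4):
    y-=.00015
    r.servo_line(w(0,y,Z),speed=.01);f,t=F(r,4);print("%.2f"%t,"%.2f"%(y*1e3),np.round(f[[0,1,3]],2),"lag %.2f"%(f[3]-y*1e3),flush=True)
    if f[1]>11.1: break
r.wait(.4);print(F(r,5))
r.let_go();st(r,"open")
r.servo_line(w(0,y,.30),speed=.1);st(r,"up")
r.servo_line(w(0,y,.38),speed=.2)
r.reach(w(-.12,.25,.38),[180,0,YAW+180]);st(r,"away")
def circ(rr,z,c): a=np.linspace(0,2*np.pi,90);return np.c_[c[0]+rr*np.cos(a),c[1]+rr*np.sin(a),0*a+z]
for n in("side","top"):
    dd=r.snapshot(n);np.savez(n+"7.npz",**dd);cv2.imwrite(f"pics/{n}7.png",dd["frame"][:,:,::-1])
    x0,y0,x1,y1=(225,210,325,330) if n=="side" else (265,125,400,225);k=4.8 if n=="side" else 5.8
    im=cv2.resize(dd["frame"][y0:y1,x0:x1,::-1],None,fx=k,fy=k,interpolation=cv2.INTER_CUBIC)
    p=(proj(dd,c2w(q,circ(.058,.085,(0,-.0425))))-[x0,y0]+.5)*k-.5
    cv2.polylines(im,[np.round(p).astype(int)],True,(0,255,0),1)
    for z in(104,60):
        gy=94.7;p=(proj(dd,c2w(q,np.array([[-17,gy-10,z],[17,gy-10,z],[17,gy+10,z],[-17,gy+10,z]])/1e3))-[x0,y0]+.5)*k-.5
        cv2.polylines(im,[np.round(p).astype(int)],True,(0,255,0),1)
    cv2.imwrite(f"pics/{n}7c.png",im)
E
```

```text
43.33 93.25 [-1.05 10.81 94.71] lag 1.46
43.60 93.10 [-1.42 11.09 94.66] lag 1.56
43.88 92.95 [-1.28 11.62 94.6 ] lag 1.65
(array([-1.24367716, 11.49580909,  0.27674694, 94.59164101]), 44.3083)
open t45.43 cr [1.0000e-02 9.2970e+01 2.4901e+02] F(cx,cy,z) [0.37 1.29 0.63] op88.0
up t46.09 cr [-5.0000e-02  9.2960e+01  2.9979e+02] F(cx,cy,z) [-0.19  0.51 -0.25] op87.7
away t47.45 cr [-119.58  249.53  379.11] F(cx,cy,z) [-0.46 -0.98  1.67] op87.6
```

View pics/side7c.png

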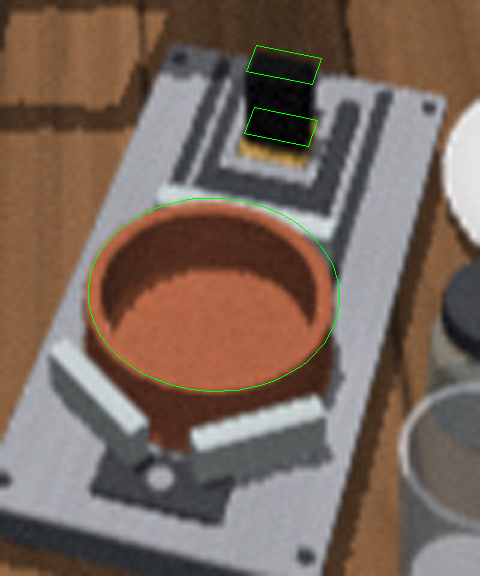

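View pics/top7c.png

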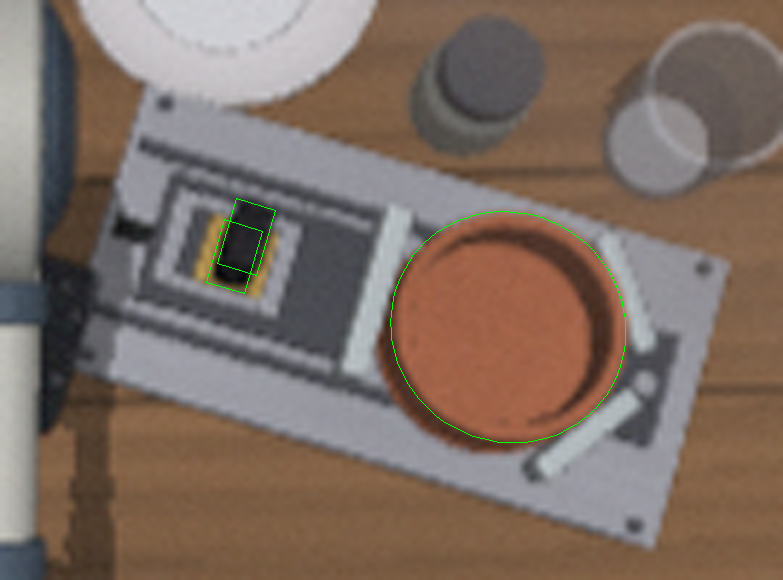

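View pics/side7.png

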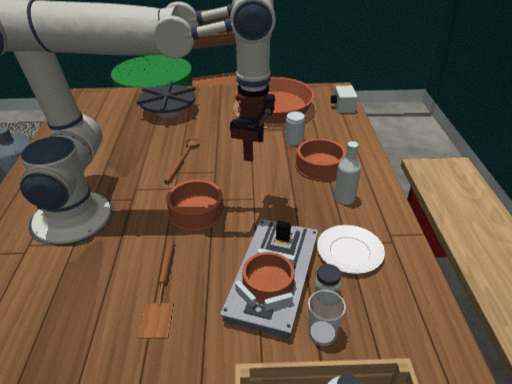

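The grip is at about 94.7 mm in both views, where I let it go. The brass foot sits at the closing end of its window in the top view, and the dish is upright in the V. The bystanders look unmoved, and the arm touches nothing. Handing in.

```bash
python3 - <<'E'
from h import *
from station import r
a,b=load("side5"),load("side7")
st(r,"end");r.hand_in()
E
```

```text
end t47.55 cr [-119.09  248.98  379.36] F(cx,cy,z) [-0.86 -0.43  0.13] op87.8
the job is handed in; nothing more can be done
```

The job is done and handed in at 47.6 s of the 69 s allowed; the interface reports no verdict. The force figures below come from the wrist, with the sled's own friction subtracted.

- **Opening:** I backed the clamp off by its grip to about 6 mm.
- **Dish in:** I pinched the small dish by its near wall and set it down at about cradle y = -28 mm, feeling it touch the bed before letting go.
- **Closing:** I only ever pushed towards closing. The wrist read 4.8 N with the sled sliding free and 7.3 N while pushing the dish along. From about grip y = 95 mm it rose steadily as the dish met the V. I held at 11.5 N, which is about 6.7 N on the dish, and let go there.

**Last checks:**
- **Grip:** it stayed where I released it, at about 94.7 mm, and its brass foot sits at the closing end of its window.
- **Dish:** it is upright in the V with its axis at about y = -43 mm.
- **Surroundings:** the bystanders look unmoved, and the robot is clear of everything with its gripper open.

**Uncertain:**
- **Centring:** the side view put the dish about 2 mm towards the robot from the middle line, while the top view showed it centred. That is inside the 6 mm limit, but I can't be sure it bears equally on both V blocks.
- **Clamp force:** I could not measure how much force the clamp kept after release.

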